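# Lock the glue-up jig: line up the slotted disc, push the bar home

### The arm

A 7-joint arm with a two-finger parallel gripper is mounted at the origin on the work surface. World frame = base frame: x ahead of the robot, y to its left, z up, the work surface at z = 0. Lengths are in mm, angles in rad, forces in N, time in s.
With the tool pointing down it reaches from about 350 to 900 mm from the base axis. Payload 7.2 kg.
Tool frame: the origin (TCP) lies on the centre line of the jaws, within the pads' length; the fingertips stand 11 mm ahead of it and the grasp point (between the pads) lies 8 mm behind it; z points along the fingers, y is the line along which they close (so a half turn about z gives the same grasp; the last joint's range is limited). The gripper opens to 88 mm and grips with 3 to 60 N. Pads are 20 mm wide; open, the fingers measure 115 mm over their backs; the gripper's body (75 mm by 178 mm) begins 61 mm behind the grasp point.
Start: joints at [-0.068, 0.411, -0.013, 1.596, 0.006, 1.134, -0.082], TCP at [625.003, -0.011, 233.653] pointing down, gripper open.
Joint ranges: [-2.95, 2.95], [-0.29, 1.99], [-1.47, 1.44], [0.14, 2.54], [-1.03, 4.17], [0.13, 1.85], [-2.86, 2.86]. Speed limits (rad/s): [2.39, 2.39, 3.01, 3.01, 3.14, 3.14, 3.14].

### API

Orientations are given as a unit quaternion [w, x, y, z].
In Python, from bench import monitor, vision, r gives the robot as it stands.
- The arm moves only by the tool carry_out, never from a script. Its argument "plan" is a list of rows, each an object with "travel": the shift along the tool's x, y, z in cm, a list of three; "rot": the turn, a rotation vector about the tool's x, y, z in rad, a list of three; "jaw": the closure, from 0 (fully open) to 1 (shut). In form: [{"travel": [dx, dy, dz], "rot": [ax, ay, az], "jaw": jaw}, ...]. A call has 1 to 20 rows; each row shifts and turns the commanded pose from where the row before left it, along the tool's axes as they then stand; what a row does not reach is not made up. A row lasts 1/10 s, in which the tool goes at most 50 mm and 8.59 degrees, less where a joint would pass 70% of its speed; a pose out of reach is approached as far as the arm can. A call with a gripper value outside its range is refused whole. The fingers move at their own pace and stop on an object; "force" is the grip in N (left out, the last holds). Time passes only in rows, so rows that do not move let the fingers close. It gives the time, the measured TCP pose, the force, the opening and the grip force at its end, in the units of the state.
- monitor.get_obs(): the state, without advancing time (a new reading comes with each control period).
- vision.snapshot(name): name is "scene" or "side" or "wrist"; returns a dict with "pixels" (384x512x3 uint8, red, green, blue), "camera_matrix" (3x3 intrinsics, pixels), "xyz" and "attitude" of the camera in the world; the wrist camera has in their place "tool_from_camera" (4x4, takes a point from camera to tool coordinates, whose origin is the TCP and whose axes are the flange's). Camera axes: x right, y down, z forward; pixel columns grow to the right and rows downward; lengths in mm; the calibration is good to about 2 mm. A picture is of the moment at which its call begins: read the wrist's pose just before it. There is no depth.
- r.job_done(): hands the job in; it is judged then, once.
The state is a dict: "time": time; "q": joint angles; "qd": joint speeds; "effort": joint torques, N m; "ee_pos": TCP position; "ee_rot": TCP orientation; "contact_force": force on the tool from outside, world axes, zero at the start; "ft_torque": the same for the moment, N m; "finger_gap": finger opening in mm; "gripper_force": force on a finger pad.
Only numpy, scipy, OpenCV 4.12 (cv2) and the standard library are available. Lean on these libraries where they do the work, as an engineer would, in place of code of your own. Each camera call takes 0.05 s, during which the arm holds its last target. There are 200 camera calls.

### The job

On the glue-up jig, push the post of the slotted locking disc with the fingertips to turn the disc until its slot lines up with the steel bar, then push the bar by its rear plate through the slot into the end of the clamped tube, until the plate rests against the ends of the guide rails. Only push: do not lift or tip the bar, leave the other things on the bench where they stand, and finish with the hand clear.

Things in the scene. Friction and masses are not known exactly. Their poses are not given: they have to be found in the camera images.
- jig: Fixed plywood board of the glue-up jig, 180 x 490 mm, top 12 mm above the bench. Origin on the disc's turning axis at bench height; y = direction in which the bar is pushed, z up, x across the board, away from the robot. The board reaches from y = -275 to 215 mm. The disc is at the origin, the guide rails at -y, the clamped tube at +y with two clamps 156 mm high over it at y = 110 and 170 mm.
- rail_end (a point): Midway between the rear ends of the two aluminium guide rails, where the bar's plate stops, at board height: y = -95 mm in the jig's frame. The rails run from here 59 mm towards the disc; each is 13 mm wide and stands 14 mm above the board, with a 19 mm wide channel between them, centred on the jig's x = 0.
- tube_mouth (a point): Centre of the square opening, 26 mm wide and high, in the upright dark steel flange (60 mm wide, top 54 mm above the bench) at y = 40 to 44 mm in the jig's frame; behind it is the square aluminium tube that the bar's nose enters.
- disc (a joint): Angle of the slotted disc about the jig's z, rad: 0 = slot along the bar, positive = counter-clockwise from above. Starts at 0.7 to 1.15, so turn it clockwise; no stop or detent at 0 (range -0.6 to 1.3); friction about 0.1 N m, stays where left. Steel, 68 mm across, top 32 mm above the bench, cut by an open slot 26 mm wide. Lets the bar pass within about 0.1 rad of 0, else blocks it.
- disc_post (a point): Centre of the top end of the disc's upright finger post: round steel, 14 mm across, free from 38 to 82 mm above the bench, on a radial arm, 57 mm from the disc's axis. At angle a it stands at (-57 cos a, -57 sin a) mm in the jig's frame: on the -x side, square to the bar, when lined up; at the start turned from there towards the rails (-y).
- bar_head (a point): Centre of the rear face of the bar's push plate (44 mm wide, 26 mm high, 10 mm thick), 25 mm above the bench; y points along the bar to the nose. In the jig's frame it starts at x = 0, y = -222 to -242 mm, and is at y = -105 mm when the plate rests against the rails.
- bar_nose (a point): Centre of the bar's tapered nose end, 180 mm ahead of the rear face of the plate, 20 mm above the bench; at the start already between the guide rails.
- bar: Loose steel bar lying flat on the board along the jig's y, 16 x 16 mm, 170 mm long ahead of its push plate, 0.26 to 0.44 kg. Origin on the underside at the front face of the plate, y along the bar to the nose, z up.
- tape: Bystander: roll of tape lying flat, 48 mm across, 18 mm high, on the board beside the bar. Origin at the centre of its underside.
- tweezers: Bystander: steel tweezers lying flat, about 115 mm long, 8 mm high, on the board on the other side of the bar. Origin at the centre of its underside.
- cup: Bystander: empty card cup, 74 mm across, 80 mm high, on the bench beyond the board. Origin at the centre of its underside.
- jar: Bystander: small glass jar, 52 mm across, 60 mm high, on the bench beyond the board. Origin at the centre of its underside.
- flange: Bystander: spare square flange plate lying flat, 60 x 60 x 5 mm, on the bench beyond the board. Origin at the centre of its underside.
Things that resemble listed ones, but are neither listed nor needed, are in the scene too. Several things have the shape of the bar; the one meant has the colours described above.

How it is judged:
By the outcome, as a careful person would: the job done as asked, in the order asked, and still so for the second after the job is handed in, with the robot touching nothing.
It also fails if it takes over 58 s, if anything falls off the work surface, if the arm or the gripper's body presses on something with over 40 N, if the wrist force passes 120 N, or if a joint passes its speed limit or range.

## Working session

There is one attempt and no reset: what is moved stays moved. The work goes in short steps, Python scripts to look and compute and a tool call to move; the robot and the scene stay as the last step left them, time stands still between calls to the robot, and variables do not carry over. Pictures are saved under pics/ and viewed, at most 10 in all, crops included, and the job is handed in when it is done.

Besides the shell and the picture viewer there is one more tool, called after ">>>" as name(argument=value, ...) on one line, values as JSON. carry_out: Moves the arm, as the interface text tells. Its arguments: {"type":"object","properties":{"plan":{"type":"array"},"force":{"type":"number"}},"required":["plan"]}

```bash
mkdir -p pics
cat > h.py <<'E'
import numpy as np, cv2, json
from bench import monitor, vision, r
from scipy.spatial.transform import Rotation as R
def rot(q): return R.from_quat([q[1],q[2],q[3],q[0]]).as_matrix()
def snap(n):
    o=monitor.get_obs(); s=vision.snapshot(n)
    K=np.array(s["camera_matrix"])
    if n=="wrist":
        T=np.array(s["tool_from_camera"]); A=rot(o["ee_rot"])
        Rm=A@T[:3,:3]; p=A@T[:3,3]+np.array(o["ee_pos"])
    else:
        a=np.array(s["attitude"]); Rm=a if a.shape==(3,3) else rot(a); p=np.array(s["xyz"])
    return s["pixels"],K,Rm,p
def save(n,f):
    im,K,Rm,p=snap(n); cv2.imwrite(f"pics/{f}.png",im[:,:,::-1]); np.savez(f"{f}.npz",K=K,R=Rm,p=p)
def at(f,u,v,z):
    d=np.load(f+".npz"); ray=d["R"]@np.linalg.inv(d["K"])@[u,v,1]
    return d["p"]+ray*(z-d["p"][2])/ray[2]
def proj(f,P):
    d=np.load(f+".npz"); c=(np.atleast_2d(P)-d["p"])@d["R"]; q=c@d["K"].T
    return q[:,:2]/q[:,2:]
E
python3 - <<'E'
from h import *
o=monitor.get_obs(); print(o)
for n in["scene","side","wrist"]:
    save(n,n+"0"); d=np.load(n+"0.npz"); print(n,d["p"],d["R"].round(3).tolist(),d["K"][0])
a=[cv2.imread(f"pics/{n}0.png") for n in("scene","side")]
E
```

```text
{'time': 0.0, 'q': array([-0.06825275,  0.41191263, -0.01271755,  1.5970299 ,  0.00558885,
        1.13429947, -0.0822035 ]), 'qd': array([-0.00041485,  0.00032074,  0.00060018, -0.00066932,  0.00014961,
       -0.00178184,  0.00108607]), 'effort': array([-2.92756195e-04, -5.87956166e+01,  6.41712137e-01, -2.91074431e+01,
       -5.37758670e-02,  1.83686998e-02,  1.53371734e-04]), 'ee_pos': array([ 6.24514474e+02, -1.19098432e-03,  2.32806890e+02]), 'ee_rot': array([-5.33340505e-04,  7.07080333e-01,  7.07132768e-01, -6.05569908e-04]), 'contact_force': array([ 0.34980191, -0.50762515, -0.03293372]), 'ft_torque': array([ 0.03117553,  0.00318518, -0.00043088]), 'gripper_force': 0.0, 'finger_gap': 87.95351432162127}
scene [1303.90548854   84.07516671  850.70641115] [[-0.312, 0.646, -0.697], [0.95, 0.198, -0.242], [-0.018, -0.737, -0.675]] [430.94449743   0.         258.90983296]
side [126.39611926 556.99124708 654.95276351] [[-0.889, -0.252, 0.383], [-0.458, 0.513, -0.726], [-0.013, -0.821, -0.571]] [346.84493496   0.         255.23249207]
wrist [624.73090721  77.79450319 383.8947804 ] [[1.0, 0.001, -0.001], [0.001, -0.958, -0.286], [-0.001, 0.286, -0.958]] [282.26050712   0.         256.91915754]
```

View pics/scene0.png

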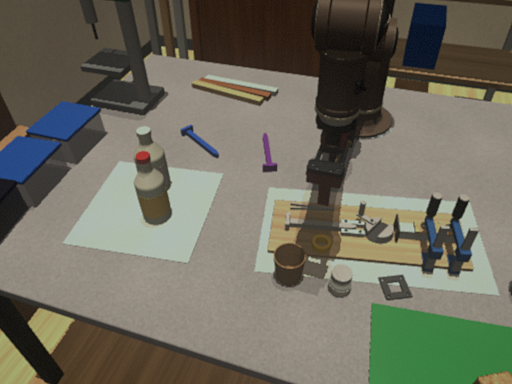

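View pics/wrist0.png

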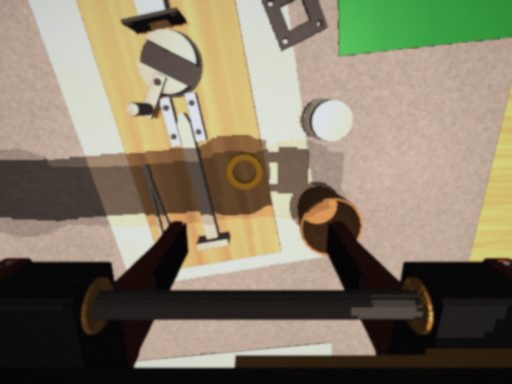

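View pics/side0.png

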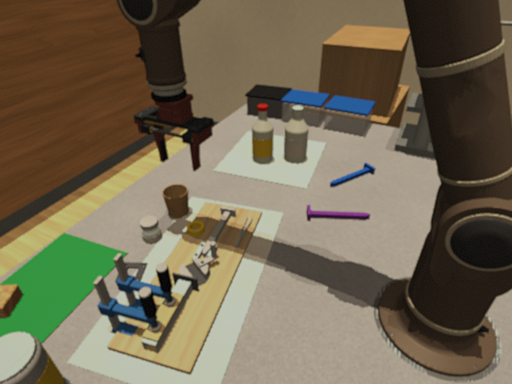

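Wrist view: the steel bar lies in the jig, nose about (183,118) and plate about (213,240). The disc is at (170,62) and its post at (135,108). Three things have the bar's shape: the blue T at scene (200,140), the purple T at (268,152) and the steel one between the rails. Only the steel one in the jig fits the description. I'll confirm it in an enlarged crop.

Run:
```python
import cv2
i=cv2.imread("pics/wrist0.png")[0:255,90:290]
cv2.imwrite("pics/c1.png",cv2.resize(i,None,fx=2.35,fy=2.35,interpolation=cv2.INTER_CUBIC))
```

```text
(no output)
```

View pics/c1.png

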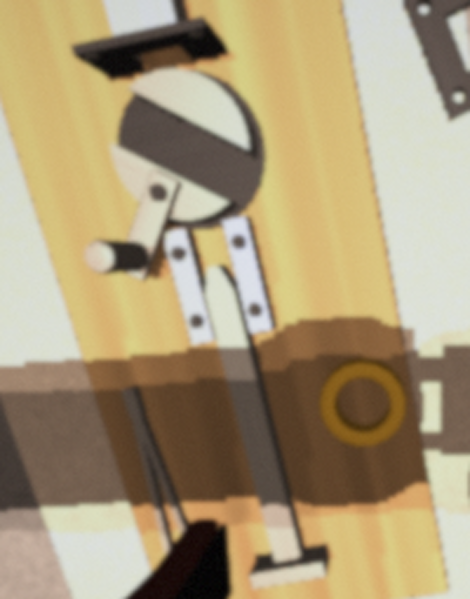

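```bash
cat > fit.py <<'E'
from h import *
from scipy.optimize import least_squares
C=lambda u,v:(90+u/2.35,v/2.35)
f="wrist0"
obs=[((73,48),(-30,40,54)),((207,20),(30,40,54)),((110,77),(-30,40,12)),((228,55),(30,40,12)),
((190,342),(-22.5,-95,26)),((212,338),(-9.5,-95,26)),((250,334),(9.5,-95,26)),((274,328),(22.5,-95,26)),
((164,234),(-22.5,-36,26)),((245,216),(22.5,-36,26))]
edge=[((345,0),90),((447,590),90),((400,310),90),((2,105),-90),((62,320),-90)]
M=lambda p,P:np.array([p[0]+P[0]*np.cos(p[2])-P[1]*np.sin(p[2]),p[1]+P[0]*np.sin(p[2])+P[1]*np.cos(p[2]),P[2]])
inv=lambda p,W:R.from_euler("z",-p[2]).as_matrix()@(W-np.array([p[0],p[1],0]))
def res(p):
    e=[at(f,*C(*o),P[2])[:2]-M(p,P)[:2] for o,P in obs]
    return np.r_[np.ravel(e),[inv(p,at(f,*C(*o),12))[0]-x for o,x in edge]]
if __name__=="__main__":
    s=least_squares(res,[560,-150,3.3],loss="soft_l1",f_scale=2); p=s.x
    if abs(p[2])<0: pass
    print(p,res(p).round(1)); np.save("jig.npy",p)
    for n,o,z in[("post",(103,256),82),("slotA",(137,97),32),("slotA2",(250,155),32),("slotB",(118,145),32),("slotB2",(235,196),32),("plateL",(250,575),38),("plateR",(326,566),38),("nose",(222,268),28),("tape",(363,404),9)]:
        W=at(f,*C(*o),z);print(n,W.round(1),inv(p,W).round(1))
E
python3 fit.py
```

```text
[520.95221565 127.78436008   6.4638022 ] [-0.5  1.7  0.3  1.7 -1.6 -0.2 -0.8 -1.2 -0.3  0.8 -1.1  0.6  0.7 -0.6
  1.   0.2  1.7 -2.  -0.4 -1.3  1.  -0.   1.3  0.7 -3.7]
post [497.9  75.8  82. ] [-32.1 -47.   82. ]
slotA [502.2 148.5  32. ] [-14.8  23.7  32. ]
slotA2 [554.7 123.   32. ] [ 32.3 -10.8  32. ]
slotB [490.6 127.4  32. ] [-29.9   5.1  32. ]
slotB2 [546.1 104.2  32. ] [ 20.5 -27.7  32. ]
plateL [ 542.3 -101.1   38. ] [ -20.1 -229.    38. ]
plateR [586.3 -95.3  38. ] [  24.2 -231.2   38. ]
nose [536.1  69.5  28. ] [  4.4 -60.   28. ]
tape [607.4  -6.7   9. ] [  60.9 -147.8    9. ]
```

The crop confirms the steel bar in the jig. The fit gives the jig at (521,128) with yaw 0.181. The post is 56.9 mm from the axis at a≈0.97 rad, the plate's rear face is at y≈-230, and all of these agree with the given values. Next I shut the jaws, align the tool with the jig and move to behind the post, staying high.

>>> carry_out(plan=[{"travel":[0,0,0],"rot":[0,0,-0.09],"jaw":1},{"travel":[0,0,0],"rot":[0,0,-0.09],"jaw":1},{"travel":[1.6,-2.7,0],"rot":[0,0,0],"jaw":1},{"travel":[1.6,-2.8,0],"rot":[0,0,0],"jaw":1},{"travel":[1.6,-2.7,0],"rot":[0,0,0],"jaw":1},{"travel":[1.6,-2.8,0],"rot":[0,0,0],"jaw":1},{"travel":[0,0,4],"rot":[0,0,0],"jaw":1},{"travel":[0,0,4],"rot":[0,0,0],"jaw":1},{"travel":[0,0,0],"rot":[0,0,0],"jaw":1},{"travel":[0,0,0],"rot":[0,0,0],"jaw":1},{"travel":[0,0,0],"rot":[0,0,0],"jaw":1}])

```text
time: 1.25
ee_pos: [506.5, 43.4, 155.3]
ee_rot: [0.001, 0.641, 0.768, 0.001]
contact_force: [0.4, 0.2, -0.3]
finger_gap: 3.3
gripper_force: 0.0
```

Run:
```python
from h import *
o=monitor.get_obs(); print(o["ee_pos"],o["ee_rot"],o["finger_gap"],o["contact_force"])
save("wrist","wrist1"); i=cv2.imread("pics/wrist1.png"); cv2.imwrite("pics/w1.png",cv2.resize(i,(800,600),interpolation=cv2.INTER_CUBIC))
```

```text
[506.53111362  43.36513812 155.28692184] [6.91625179e-04 6.40781571e-01 7.67722515e-01 8.00087955e-04] 3.3149084503493613 [ 0.43874321  0.15314751 -0.29415449]
```

View pics/w1.png

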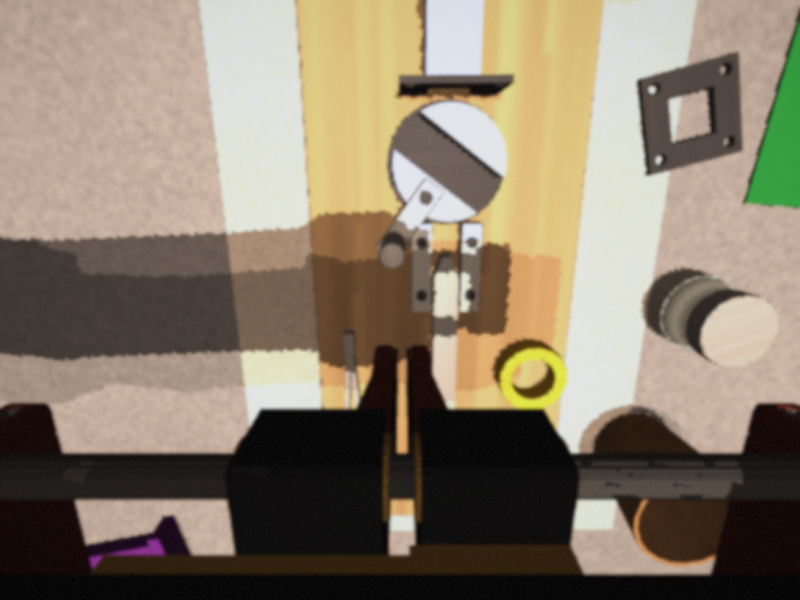

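Here the board runs straight up the picture. The disc centre is at (449,161), the post top at (391,256), the rail ends near y 310 and the shut fingertips at about (403,350).

Run:
```python
from fit import *
p=np.load("jig.npy"); p[2]-=2*np.pi
for n,o,z in[("disc",(449,161),32),("post",(391,256),82),("rLrear",(421,311),26),("rRrear",(469,310),26),("rLf",(422,224),26),("rRf",(471,223),26),("flL",(399,77),54),("flR",(513,76),54),("bL",(304,100),12),("bR",(596,100),12),("bR2",(567,330),12),("bL2",(314,300),12)]:
    W=at("wrist1",o[0]*.64,o[1]*.64,z);print(n,W.round(1),inv(p,W).round(1))
o=monitor.get_obs();A=rot(o["ee_rot"]);print(inv(p,np.array(o["ee_pos"])),np.arctan2(-A[0,0],A[1,0]),proj("wrist1",[o["ee_pos"]+A[:,2]*11])/.64)
```

```text
disc [519.9 128.5  32. ] [-0.9  0.9 32. ]
post [495.2  75.8  82. ] [-34.6 -46.5  82. ]
rLrear [522.2  31.7  26. ] [-16.1 -94.8  26. ]
rRrear [553.6  38.1  26. ] [ 16.  -94.1  26. ]
rLf [511.7  88.5  26. ] [-16.2 -37.   26. ]
rRf [542.   94.7  26. ] [ 14.8 -36.4  26. ]
flL [483.4 163.9  54. ] [-30.4  42.3  54. ]
flR [541.5 175.   54. ] [28.7 42.7 54. ]
bL [426.9 148.1  12. ] [-88.9  36.9  12. ]
bR [603.3 180.4  12. ] [90.4 36.9 12. ]
bR2 [628.7  31.9  12. ] [  88.8 -113.7   12. ]
bL2 [448.8  21.9  12. ] [-90.  -91.2  12. ]
[-29.24013108 -80.45901199 155.43076452] 0.17971372007519398 [[401.91719701 369.20158029]]
```

>>> carry_out(plan=[{"travel":[0,0,3],"rot":[0,0,0],"jaw":1},{"travel":[0,0,3],"rot":[0,0,0],"jaw":1},{"travel":[0,0,3],"rot":[0,0,0],"jaw":1},{"travel":[0,0,0],"rot":[0,0,0],"jaw":1},{"travel":[0.75,-0.25,0],"rot":[0,0,0],"jaw":1},{"travel":[0.75,-0.25,0],"rot":[0,0,0],"jaw":1},{"travel":[0.55,-0.45,0],"rot":[0,0,0],"jaw":1},{"travel":[0.55,-0.45,0],"rot":[0,0,0],"jaw":1},{"travel":[0.5,-0.3,0],"rot":[0,0,0],"jaw":1},{"travel":[0.45,-0.35,0],"rot":[0,0,0],"jaw":1},{"travel":[0.5,-0.2,0],"rot":[0,0,0],"jaw":1},{"travel":[0.55,-0.25,0],"rot":[0,0,0],"jaw":1},{"travel":[0.4,-0.1,0],"rot":[0,0,0],"jaw":1},{"travel":[0.4,-0.1,0],"rot":[0,0,0],"jaw":1},{"travel":[0,0,0],"rot":[0,0,0],"jaw":1},{"travel":[0,0,0],"rot":[0,0,0],"jaw":1}])

```text
time: 2.9
ee_pos: [469.5, 92.4, 63.8]
ee_rot: [0.0, 0.64, 0.768, 0.001]
contact_force: [0.5, 0.6, -0.7]
finger_gap: 0.7
gripper_force: 0.0
```

Run:
```python
from fit import *
p=np.load("jig.npy")
o=monitor.get_obs(); print(inv(p,o["ee_pos"]),o["finger_gap"],o["contact_force"])
save("wrist","wrist2"); i=cv2.imread("pics/wrist2.png"); cv2.imwrite("pics/w2.png",cv2.resize(i,(800,600),interpolation=cv2.INTER_CUBIC))
```

```text
[-56.97690347 -25.58712389  63.81034465] 0.6565680422140746 [ 0.46627985  0.56356328 -0.69121174]
```

View pics/w2.png

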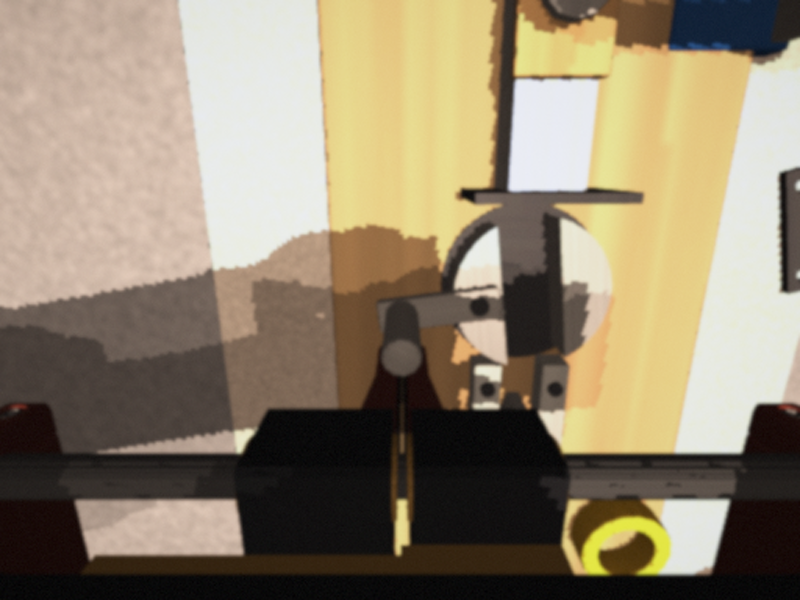

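The post at (402,356) rests against the fingertips. The slot runs from (514,210) to (533,350), so it is nearly lined up. I'll measure the remaining angle from the post and the slot edges.

Run:
```python
from fit import *
p=np.load("jig.npy")
for n,o,z in[("post",(402,357),82),("sL1",(498,226),32),("sL2",(508,352),32),("sR1",(556,220),32),("sR2",(563,348),32)]:
    print(n,inv(p,at("wrist2",o[0]*.64,o[1]*.64,z)).round(1))
```

```text
post [-56.9  -7.3  82. ]
sL1 [-17.2  29.1  32. ]
sL2 [ -9.2 -27.2  32. ]
sR1 [ 6.5 31.5 32. ]
sR2 [ 15.3 -25.2  32. ]
```

Both give a≈0.14 rad, about 8 mm at the post. I push that far, back off and lift.

>>> carry_out(plan=[{"travel":[0.3,0,0],"rot":[0,0,0],"jaw":1},{"travel":[0.3,0,0],"rot":[0,0,0],"jaw":1},{"travel":[0.2,0,0],"rot":[0,0,0],"jaw":1},{"travel":[0,0,0],"rot":[0,0,0],"jaw":1},{"travel":[0,0,0],"rot":[0,0,0],"jaw":1},{"travel":[-1,0,0],"rot":[0,0,0],"jaw":1},{"travel":[-2,0,0],"rot":[0,0,0],"jaw":1},{"travel":[-2,0,-3],"rot":[0,0,0],"jaw":1},{"travel":[-1,1,-4],"rot":[0,0,0],"jaw":1},{"travel":[0,2,-2],"rot":[0,0,0],"jaw":1},{"travel":[0,2,0],"rot":[0,0,0],"jaw":1},{"travel":[0,0,0],"rot":[0,0,0],"jaw":1},{"travel":[0,0,0],"rot":[0,0,0],"jaw":1}])

```text
time: 4.25
ee_pos: [527.0, 48.8, 153.1]
ee_rot: [-0.0, 0.641, 0.768, -0.0]
contact_force: [-0.5, 0.1, 0.9]
finger_gap: 0.5
gripper_force: 0.0
```

Run:
```python
from fit import *
p=np.load("jig.npy")
o=monitor.get_obs(); print(inv(p,o["ee_pos"]),o["finger_gap"],o["contact_force"])
save("wrist","wrist3"); i=cv2.imread("pics/wrist3.png"); cv2.imwrite("pics/w3.png",cv2.resize(i,(800,600),interpolation=cv2.INTER_CUBIC))
```

```text
[ -8.2572735  -78.80241425 153.12186764] 0.47344961363869975 [-0.4650369   0.12635316  0.92212855]
```

View pics/w3.png

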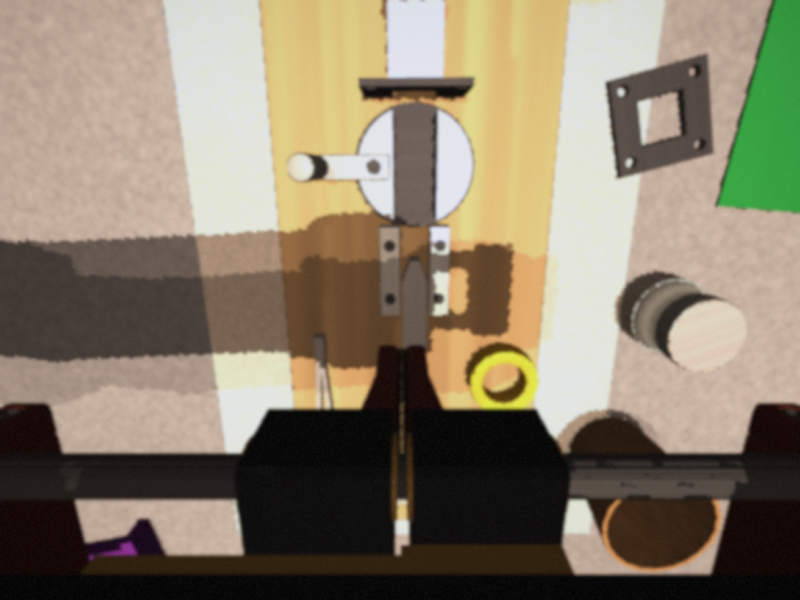

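The slot (x 392–436) is now in line with the rails and the bar (x≈414), and the post stands square to the bar at (300,167). Next I move behind the plate and lower.

>>> carry_out(plan=[{"travel":[-3.6,0.2,0],"rot":[0,0,0],"jaw":1},{"travel":[-3.6,0.2,0],"rot":[0,0,0],"jaw":1},{"travel":[-3.6,0.2,0],"rot":[0,0,0],"jaw":1},{"travel":[-3.6,0.2,0],"rot":[0,0,0],"jaw":1},{"travel":[-3.6,0,0],"rot":[0,0,0],"jaw":1},{"travel":[0,0,0],"rot":[0,0,0],"jaw":1},{"travel":[0,0,3],"rot":[0,0,0],"jaw":1},{"travel":[0,0,3],"rot":[0,0,0],"jaw":1},{"travel":[0,0,3],"rot":[0,0,0],"jaw":1},{"travel":[0,0,2],"rot":[0,0,0],"jaw":1},{"travel":[0,0,1],"rot":[0,0,0],"jaw":1},{"travel":[0,0,0],"rot":[0,0,0],"jaw":1},{"travel":[0,0,0],"rot":[0,0,0],"jaw":1}])

```text
time: 5.6
ee_pos: [567.9, -126.1, 34.3]
ee_rot: [0.0, 0.641, 0.768, 0.0]
contact_force: [0.7, -0.1, 0.7]
finger_gap: 0.4
gripper_force: 0.0
```

Run:
```python
from fit import *
p=np.load("jig.npy")
o=monitor.get_obs(); print(inv(p,o["ee_pos"]),o["ee_rot"],o["contact_force"])
save("wrist","wrist4"); i=cv2.imread("pics/wrist4.png"); cv2.imwrite("pics/w4.png",cv2.resize(i,(800,600),interpolation=cv2.INTER_CUBIC))
```

```text
[   0.54015665 -258.13861972   34.26588584] [1.45176244e-04 6.40560370e-01 7.67907787e-01 1.49534367e-04] [ 0.66940611 -0.05270407  0.65383269]
```

View pics/w4.png

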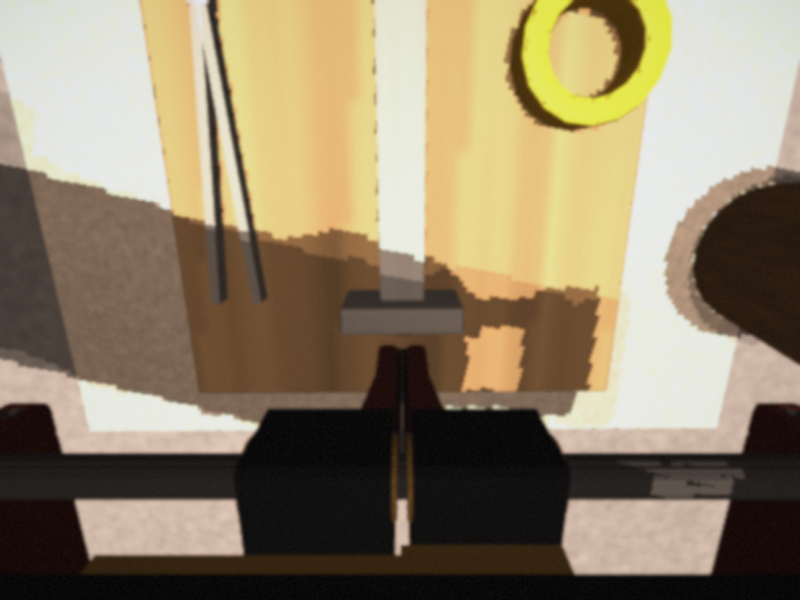

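The fingertips (403,350) are centred behind the plate (341–463), and the tweezers and tape are well clear. I lower 5 mm and push in steady small steps.

>>> carry_out(plan=[{"travel":[0,0,0.5],"rot":[0,0,0],"jaw":1},{"travel":[0.7,-0.05,0],"rot":[0,0,0],"jaw":1},{"travel":[0.7,0,0],"rot":[0,0,0],"jaw":1},{"travel":[0.5,0,0],"rot":[0,0,0],"jaw":1},{"travel":[0.5,0,0],"rot":[0,0,0],"jaw":1},{"travel":[0.6,0,0],"rot":[0,0,0],"jaw":1},{"travel":[0.6,0,0],"rot":[0,0,0],"jaw":1},{"travel":[0.6,0,0],"rot":[0,0,0],"jaw":1},{"travel":[0.6,0,0],"rot":[0,0,0],"jaw":1},{"travel":[0.6,0,0],"rot":[0,0,0],"jaw":1},{"travel":[0.6,0,0],"rot":[0,0,0],"jaw":1},{"travel":[0.6,0,0],"rot":[0,0,0],"jaw":1},{"travel":[0,0,0],"rot":[0,0,0],"jaw":1}])

```text
time: 6.95
ee_pos: [555.0, -59.8, 28.5]
ee_rot: [-0.001, 0.64, 0.768, 0.0]
contact_force: [0.7, 1.2, -0.4]
finger_gap: 0.6
gripper_force: 0.0
```

>>> carry_out(plan=[{"travel":[0.5,0,0],"rot":[0,0,0],"jaw":1},{"travel":[0.5,0,0],"rot":[0,0,0],"jaw":1},{"travel":[0.5,0,0],"rot":[0,0,0],"jaw":1},{"travel":[0.5,0,0],"rot":[0,0,0],"jaw":1},{"travel":[0.5,0,0],"rot":[0,0,0],"jaw":1},{"travel":[0.5,0,0],"rot":[0,0,0],"jaw":1},{"travel":[0.5,0,0],"rot":[0,0,0],"jaw":1},{"travel":[0.5,0,0],"rot":[0,0,0],"jaw":1},{"travel":[0.5,0,0],"rot":[0,0,0],"jaw":1},{"travel":[0.5,0,0],"rot":[0,0,0],"jaw":1},{"travel":[0.5,0,0],"rot":[0,0,0],"jaw":1},{"travel":[0.5,0,0],"rot":[0,0,0],"jaw":1},{"travel":[0,0,0],"rot":[0,0,0],"jaw":1}])

```text
time: 8.25
ee_pos: [544.5, -1.3, 28.7]
ee_rot: [-0.0, 0.64, 0.768, 0.0]
contact_force: [-0.6, 0.0, -1.0]
finger_gap: 0.3
gripper_force: 0.0
```

>>> carry_out(plan=[{"travel":[0.4,0,0],"rot":[0,0,0],"jaw":1},{"travel":[0.3,0,0],"rot":[0,0,0],"jaw":1},{"travel":[0.3,0,0],"rot":[0,0,0],"jaw":1},{"travel":[0.2,0,0],"rot":[0,0,0],"jaw":1},{"travel":[0.1,0,0],"rot":[0,0,0],"jaw":1},{"travel":[0.1,0,0],"rot":[0,0,0],"jaw":1},{"travel":[0,0,0],"rot":[0,0,0],"jaw":1},{"travel":[0,0,0],"rot":[0,0,0],"jaw":1}])

```text
time: 9.05
ee_pos: [542.2, 11.3, 28.7]
ee_rot: [0.0, 0.641, 0.768, 0.0]
contact_force: [0.5, -2.1, 0.8]
finger_gap: 0.4
gripper_force: 0.9
```

>>> carry_out(plan=[{"travel":[0.1,0,0],"rot":[0,0,0],"jaw":1},{"travel":[0,0,0],"rot":[0,0,0],"jaw":1}])

```text
time: 9.25
ee_pos: [542.0, 12.2, 28.7]
ee_rot: [0.0, 0.641, 0.768, 0.0]
contact_force: [-0.2, -2.7, 2.0]
finger_gap: 0.4
gripper_force: 1.3
```

>>> carry_out(plan=[{"travel":[0.1,0,0],"rot":[0,0,0],"jaw":1},{"travel":[0,0,0],"rot":[0,0,0],"jaw":1}])

```text
time: 9.45
ee_pos: [541.9, 13.3, 28.8]
ee_rot: [0.0, 0.641, 0.768, 0.0]
contact_force: [0.7, -3.1, 2.7]
finger_gap: 0.0
gripper_force: 1.4
```

>>> carry_out(plan=[{"travel":[0.1,0,0],"rot":[0,0,0],"jaw":1},{"travel":[0,0,0],"rot":[0,0,0],"jaw":1}])

```text
time: 9.65
ee_pos: [541.8, 13.8, 28.7]
ee_rot: [0.0, 0.641, 0.768, -0.0]
contact_force: [0.9, -4.6, 2.4]
finger_gap: 0.4
gripper_force: 2.4
```

>>> carry_out(plan=[{"travel":[0.1,0,0],"rot":[0,0,0],"jaw":1},{"travel":[0,0,0],"rot":[0,0,0],"jaw":1}])

```text
time: 9.85
ee_pos: [541.7, 13.8, 28.7]
ee_rot: [0.001, 0.641, 0.767, -0.0]
contact_force: [2.0, -6.6, 2.0]
finger_gap: 0.5
gripper_force: 3.8
```

The tool has stalled at y≈-116 with the force rising, so the plate has met the rails. I seat it firmly, then withdraw and look.

>>> carry_out(plan=[{"travel":[0.2,0,0],"rot":[0,0,0],"jaw":1},{"travel":[0.2,0,0],"rot":[0,0,0],"jaw":1},{"travel":[0,0,0],"rot":[0,0,0],"jaw":1},{"travel":[0,0,0],"rot":[0,0,0],"jaw":1}])

```text
time: 10.25
ee_pos: [541.7, 14.0, 28.8]
ee_rot: [0.002, 0.642, 0.767, -0.001]
contact_force: [4.4, -17.1, 0.6]
finger_gap: 0.4
gripper_force: 8.8
```

>>> carry_out(plan=[{"travel":[-0.5,0,0],"rot":[0,0,0],"jaw":1},{"travel":[-1,0,0],"rot":[0,0,0],"jaw":1},{"travel":[-2,0,0],"rot":[0,0,0],"jaw":1},{"travel":[0,0,-3],"rot":[0,0,0],"jaw":1},{"travel":[0,0,-4],"rot":[0,0,0],"jaw":1},{"travel":[0,0,-4],"rot":[0,0,0],"jaw":1},{"travel":[0,0,-4],"rot":[0,0,0],"jaw":1},{"travel":[0,0,0],"rot":[0,0,0],"jaw":1},{"travel":[0,0,0],"rot":[0,0,0],"jaw":1}])

```text
time: 11.15
ee_pos: [547.2, -14.6, 179.2]
ee_rot: [0.0, 0.64, 0.768, 0.001]
contact_force: [1.1, 0.3, -1.1]
finger_gap: 0.2
gripper_force: 0.0
```

Run:
```python
from fit import *
p=np.load("jig.npy")
o=monitor.get_obs(); print(inv(p,o["ee_pos"]),o["contact_force"])
save("wrist","wrist5"); i=cv2.imread("pics/wrist5.png"); cv2.imwrite("pics/w5.png",cv2.resize(i[0:300,100:500],(800,600),interpolation=cv2.INTER_CUBIC))
```

```text
[   0.21286114 -144.82021743  179.21746768] [ 1.09801065  0.27138778 -1.08893633]
```

View pics/w5.png

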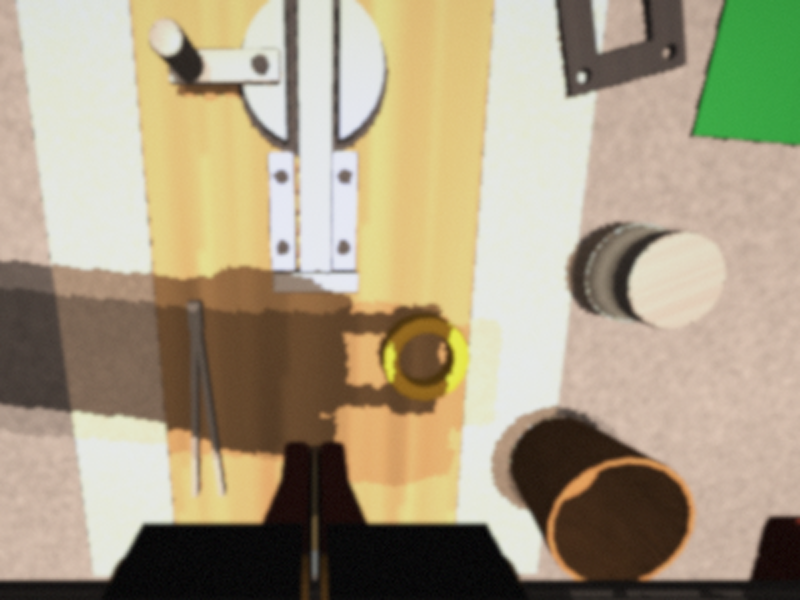

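The plate (274–357, y≈272–290) sits against both rail ends (y≈271), and the bar lies through the lined-up slot. The tape, tweezers, cup, jar and flange have not moved, and the hand is clear, so I hand in.

```bash
python3 -c "
from bench import r
print(r.job_done())"
```

```text
the job is handed in; nothing more can be done
None
```

I turned the disc until its slot lined up with the bar, then pushed the bar through the slot until its plate rested against both rail ends; the job was handed in at about 11 s with the hand clear and the other items unmoved (no verdict was returned).

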